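Press a filter cassette shut in locking pliers

TASK

Close the filter cassette that sits in the bench-mounted locking pliers: squeeze the two handles together until they snap over centre and stay locked when you let go, which presses the cap fully home. Then pull the release lever so that the pliers spring open, lift the closed cassette out and set it down upright inside the shallow dark metal tray. Leave the other things on the bench alone.

Things in the scene. Friction and masses are not known exactly. Their poses are not given: they have to be found in the camera images.
- press: Steel locking pliers lying flat, fixed on a grey plate 240 x 120 mm. Origin on the bench under the pliers' head; +x runs to the jaws (away from the robot at yaw 0), -x to the handles, +y to the side of the moving handle and moving jaw. All parts turn about upright axes, mid-plane 60 mm up. The head reaches from x=-39 to +21 mm, y=+/-18, 73 mm up.
- squeeze_point (a point): Point of the press at x=-100, y=0 mm, 60 mm up, midway between the outer faces of the locked handles: squeeze here along the press's y. Handles are 20 mm tall (50 to 70 mm up). Fixed handle: outer face at y=-18. Moving handle: outer face at y=+18 locked (36 mm over both), at about y=+34 fully open (52 mm over both). Its tail is at x=-118.
- fixed_tail (a point): End of the adjusting screw's round head (16 mm across) at the tail of the fixed handle, the rearmost point of the fixed half: x=-128, y=-12.5 mm of the press, 60 mm up.
- handle (a joint): Moving handle, rad: 0 = fully open (start), 0.25 = squeezed fully against its stop; pivot at x=-35, y=11 mm of the press. A spring pushes it open while below 0.205 (dead centre); above that it is drawn on to 0.25 and stays locked. Squeezing takes about 10 to 15 N at the squeeze point.
- release_tab (a point): Point 72 mm up in the dark upright tab at the end of the release lever. The tab is 34 mm long along x, 8 mm thick along y, 50 to 90 mm above the bench, behind the tail of the moving handle; this point lies 11 mm from its rear edge. It moves with lever and handle; locked, it is at x=-156, y=3 mm of the press, with free space on both sides behind the fixed tail.
- release_lever (a joint): Release lever, rad: 0 at rest (light spring return) to 0.5; pivot on the moving handle, 78 mm ahead of the tab point. It grows as the tab is swung to the press's +y (outwards, away from the fixed handle). When locked, its toe meets the fixed half at about 0.1 and forces the handle over dead centre at 0.2 to 0.27 (a few N on the tab); the pliers then spring open and the tab goes on 30 mm to +y.
- seat (a point): Middle of the seat under the cassette's body, 42 mm up (x=80, y=-5 mm of the press). Two lips along its x sides reach 46 mm up, 2 mm clear of the cassette. The jaws hold the cassette from its y sides; jaw arms run at y=-40 to -52 and +40 to +60, 53 to 67 mm up. Free for fingers closing along x: 40 mm on the cassette's -x side, everything on +x.
- cap (a joint): Cap of the cassette, m: how far it stands out from home; starts at 0.004 to 0.005, 0 = fully home. Stiff (about 8 N); it stays where it is pushed.
- cassette: White plastic filter cassette: square body 36 (x) x 34 (y) x 36 (z) mm, origin at the body's centre; a cap 36 x 10 x 36 mm on its +y face (44 mm along y when shut). At the start it stands on the seat, axes along the press's, centre 60 mm up. About 65 g. Grasp the body across x (36 mm), fingertips above the seat's lips.
- tray: Shallow open dark steel tray 100 (x) x 130 (y) x 16 mm high, walls and floor 3 mm thick, loose, about 0.6 kg; origin at the centre of its underside.
- dish_big: Large pale culture dish 141 mm across, 16 mm high, a bystander; origin under its centre.
- forceps: Steel forceps 126 mm long lying flat, a bystander.
- marker: Black marker pen 125 mm long lying flat, a bystander.
- jar: Specimen jar with yellow cap, 64 mm across, 77 mm high, a bystander; origin under its centre.

How it is judged:
By the outcome, as a careful person would: the job done as asked, in the order asked, and still so for the second after the job is handed in, with the robot touching nothing.
It also fails if it takes over 61 s, if anything falls off the work surface, if the arm or the gripper's body presses on something with over 40 N, if the wrist force passes 120 N, or if a joint passes its speed limit or range.

ROBOT

A 6-joint arm with a two-finger parallel gripper is mounted at the origin on a cart in front of the work surface, level with it; the furniture and walls round the work are solid. World frame = base frame: x ahead of the robot, y to its left, z up, the work surface at z = 0. Lengths are in mm, angles in rad, forces in N, time in s.
With the tool pointing down it reaches from about 300 to 775 mm from the base axis. Payload 14.6 kg.
Tool frame: the origin (TCP) lies between the finger pads; the fingertips stand 19 mm ahead of it and the grasp point (between the pads) is the TCP; z points along the fingers, y is the line along which they close (so a half turn about z gives the same grasp; the last joint's range is limited). The gripper opens to 94 mm and grips with 3 to 60 N. Pads are 16 mm wide; open, the fingers measure 119 mm over their backs; the gripper's body (75 mm by 177 mm) begins 78 mm behind the grasp point.
Start: joints at [1.258, 0.3, 1.521, -0, 1.321, -0.067], TCP at [133.831, 533.459, 224.446] pointing down, gripper open.
Joint ranges: [-3.03, 3.03], [-0.79, 2.21], [0.23, 2.52], [-1.04, 4.18], [0, 3.07], [-2.55, 2.55]. Speed limits (rad/s): [2.22, 2.22, 2.57, 3.14, 3.14, 3.14].

INTERFACE

Orientations are given as [roll, pitch, yaw] about the fixed x, y, z axes, in that order (R = Rz(yaw) Ry(pitch) Rx(roll)).
In Python, from cell import monitor, imaging, job, find_in, trace gives the robot as it stands. The module is installed in compiled form; this text tells all that it offers.
- The arm moves only by the tool arm_command, never from a script. Its argument "steps" is a list of rows, each a list of 5 numbers: the opening, from 0 (shut) to 1 (fully open), then the shift along the tool's x, y, z in mm, then the turn about the tool's z in degrees. In form: [[gripper, dx, dy, dz, turn], ...]. A call has 1 to 20 rows; each row is the pose to reach, as a shift and turn from the pose commanded when the call began, along the tool's axes at that moment; what a row does not reach only later rows make up. A row lasts 1/8 s, in which the tool goes at most 62.5 mm and 10.7 degrees, less where a joint would pass 70% of its speed; a pose out of reach is approached as far as the arm can. A call with a gripper value outside its range is refused whole. The fingers move at their own pace and stop on an object; "force" is the grip in N (left out, the last holds). Time passes only in rows, so rows that repeat a pose let the fingers close. It gives the time, the measured TCP pose, the force, the opening and the grip force at its end, in the units of the state.
- monitor.read_state(): the state, without advancing time (a new reading comes with each control period).
- imaging.camera(name): name is "scene" or "top" or "wrist"; returns a dict with "img" (400x640x3 uint8, red, green, blue), "mtx" (3x3 intrinsics, pixels), "D" ([k1, k2, p1, p2, k3] as OpenCV has them; the pictures are not rectified), "view" (4x4, takes a point from world to camera coordinates). Camera axes: x right, y down, z forward; pixel columns grow to the right and rows downward; lengths in mm; the calibration is good to about 2 mm. A picture is of the moment at which its call begins. There is no depth.
- job.sign_off(): hands the job in; it is judged then, once.
Trained networks look in a picture, given as the dict that the camera call returned (one of the last four; its "shot" number tells which), for a name from the list of things; names that differ only in an ending like _2 or _b are one class to them, and where a whole thing is asked for, a point or a joint stands for the part that bears it (a point fixed in the world has none). Each returns a list of dicts, best first, with "p" (0 to 1); they miss things now and then, are a little off and sometimes report something else, mostly with a low value. They report only what shows in the picture. A call takes as long as a camera call.
- find_in(picture, target): "rect" ([centre column, centre row, width, height] in pixels, round what is visible of it).
- trace(picture, target): "region" (400x640 bool, what is visible of it) and "rect" ([centre column, centre row, width, height] in pixels, round what is visible of it).
The state is a dict: "clock": time; "joints": joint angles; "qd": joint speeds; "effort": joint torques, N m; "eef_pos": TCP position; "eef_rot": TCP orientation; "wrist_force": force on the tool from outside, world axes, zero at the start; "moment": the same for the moment, N m; "finger_gap": finger opening in mm; "finger_force": force on a finger pad.
Only numpy, scipy, OpenCV 4.12 (cv2) and the standard library are available. Lean on these libraries where they do the work, as an engineer would, in place of code of your own. Each camera call takes 0.05 s, during which the arm holds its last target. There are 200 camera calls.

## Working session

There is one attempt and no reset: what is moved stays moved. The work goes in short steps, Python scripts to look and compute and a tool call to move; the robot and the scene stay as the last step left them, time stands still between calls to the robot, and variables do not carry over. Pictures are saved under pics/ and viewed, at most 10 in all, crops included, and the job is handed in when it is done.

Besides the shell and the picture viewer there is one more tool, called by a JSON object that holds its "api" and its "payload". arm_command: Moves the arm, as the interface text tells. Its arguments: {"type":"object","properties":{"steps":{"type":"array","items":{"type":"array","items":{"type":"number"}}},"force":{"type":"number"}},"required":["steps"]}

```bash
mkdir -p pics
cat > h.py <<'E'
import numpy as np, cv2
from cell import monitor, imaging, job, find_in, trace
def ray(c,uv):
    p=cv2.undistortPoints(np.array([[uv]],float),c["mtx"],c["D"])[0,0]
    V=c["view"];R=V[:3,:3];t=V[:3,3]
    return -R.T@t, R.T@np.array([p[0],p[1],1])
def onz(c,uv,z):
    o,d=ray(c,uv); return o+d*(z-o[2])/d[2]
def proj(c,P):
    P=np.atleast_2d(np.array(P,float));V=c["view"]
    return cv2.projectPoints(P,cv2.Rodrigues(V[:3,:3])[0],V[:3,3],c["mtx"],c["D"])[0][:,0]
def save(c,n): cv2.imwrite("pics/"+n,cv2.cvtColor(c["img"],cv2.COLOR_RGB2BGR))
E
python3 - <<'E'
from h import *
s=monitor.read_state();print(s["clock"],s["eef_pos"],s["eef_rot"],s["finger_gap"])
for n in ["top","scene"]:
    c=imaging.camera(n);save(c,n+"0.png");print(n,np.round(ray(c,(320,200)),2))
    for t in ["press","cassette","tray","release_tab","dish_big","jar","forceps","marker"]:
        f=find_in(c,t)
        print(t,[(np.round(g["rect"]).tolist(),round(g["p"],2),np.round(onz(c,g["rect"][:2],0)[:2]).tolist()) for g in f[:2]])
E
```

```text
0.0 [133.75914358 533.24104554 223.877787  ] [-3.14043985e+00 -1.00551745e-04  2.89575734e+00] 93.81913297675685
top [[ 5.0083e+02  1.7110e+01  1.1163e+03]
 [ 8.0000e-02 -2.0000e-02 -1.0000e+00]]
press [([319.0, 195.0, 62.0, 111.0], 0.76, [601.0, -6.0])]
cassette [([323.0, 155.0, 23.0, 18.0], 0.52, [704.0, -19.0])]
tray [([200.0, 244.0, 58.0, 54.0], 0.61, [481.0, 298.0])]
release_tab [([301.0, 229.0, 27.0, 40.0], 0.5, [514.0, 40.0])]
dish_big [([452.0, 242.0, 57.0, 57.0], 0.6, [473.0, -344.0])]
jar [([187.0, 153.0, 33.0, 32.0], 0.62, [715.0, 333.0])]
forceps [([404.0, 173.0, 6.0, 1.0], 0.6, [653.0, -228.0])]
marker [([223.0, 189.0, 46.0, 14.0], 0.71, [620.0, 239.0]), ([320.0, 193.0, 70.0, 119.0], 0.55, [605.0, -9.0])]
scene [[ 2.3800e+02  6.5338e+02  9.6067e+02]
 [ 3.1000e-01 -5.8000e-01 -7.5000e-01]]
press [([311.0, 224.0, 97.0, 89.0], 0.6, [618.0, -9.0])]
cassette [([285.0, 195.0, 24.0, 24.0], 0.94, [726.0, -61.0]), ([308.0, 223.0, 97.0, 84.0], 0.74, [627.0, -9.0])]
tray [([295.0, 350.0, 58.0, 67.0], 0.85, [482.0, 299.0])]
release_tab [([339.0, 242.0, 35.0, 38.0], 0.46, [531.0, 5.0])]
dish_big [([415.0, 165.0, 45.0, 39.0], 0.98, [468.0, -340.0]), ([307.0, 223.0, 99.0, 82.0], 0.22, [628.0, -6.0])]
jar [([199.0, 300.0, 32.0, 41.0], 0.57, [729.0, 303.0]), ([308.0, 221.0, 100.0, 82.0], 0.39, [629.0, -15.0])]
forceps [([338.0, 171.0, 19.0, 26.0], 0.53, [646.0, -211.0])]
marker [([254.0, 297.0, 22.0, 48.0], 0.68, [627.0, 237.0]), ([286.0, 194.0, 25.0, 26.0], 0.19, [727.0, -64.0])]
```

Run:
```python
import cv2
a=cv2.imread("pics/top0.png")[125:265,160:360]
cv2.imwrite("pics/topc.png",cv2.resize(a,None,fx=4,fy=4,interpolation=cv2.INTER_CUBIC))
```

```text
(no output)
```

View pics/topc.png

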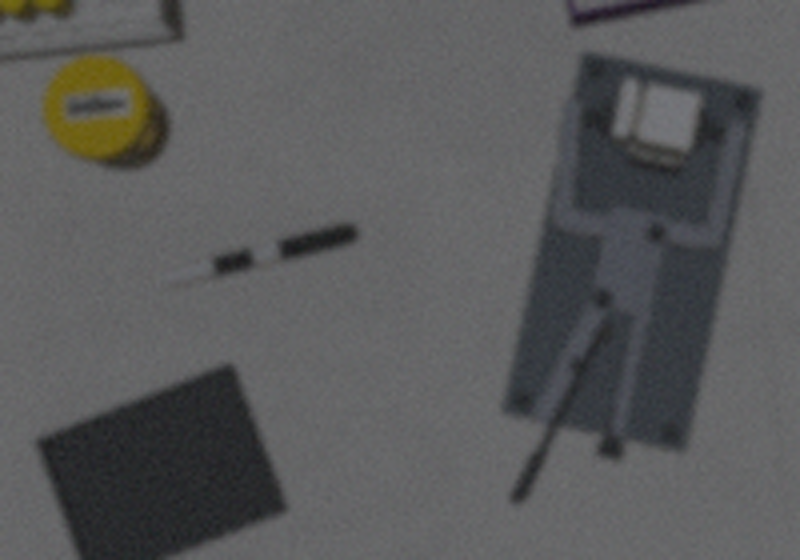

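Run:
```python
from h import *
c=imaging.camera("top")
f=lambda u,v,z:onz(c,(u/4+160-.375,v/4+125-.375),z)
P=[f(*p,5)[:2] for p in [(583,52),(762,92),(686,450),(505,410)]]
for p in P: print(np.round(p))
print([np.round(np.linalg.norm(P[i]-P[(i+1)%4])) for i in range(4)], 'ctr',np.mean(P,0))
x=(P[0]+P[1]-P[2]-P[3]);print('yaw',np.arctan2(x[1],x[0]))
y=np.arctan2(x[1],x[0])
print('cass',f(658,120,78)[:2],'body', f(670,118,78)[:2],'tail',f(612,447,66)[:2])
print('tab',f(520,490,90)[:2])
w=imaging.camera("wrist");V=np.linalg.inv(w["view"]);s=monitor.read_state()
print(np.round(V,3),s["eef_pos"]);print(w["mtx"])
```

```text
[750.  26.]
[722. -89.]
[492. -35.]
[520.  79.]
[np.float64(118.0), np.float64(235.0), np.float64(118.0), np.float64(236.0)] ctr [620.76861994  -4.80013984]
yaw -0.22911205671660048
cass [690.96462324 -19.06261111] body [692.06883987 -26.30988192] tail [495.3748375   11.96469357]
tab [471.43141005  66.26142321]
[[ 2.43000e-01  9.31000e-01  2.73000e-01  5.48860e+01]
 [ 9.70000e-01 -2.33000e-01 -6.80000e-02  5.52384e+02]
 [-0.00000e+00  2.82000e-01 -9.60000e-01  3.84696e+02]
 [ 0.00000e+00  0.00000e+00  0.00000e+00  1.00000e+00]] [133.82554418 533.46348108 224.45901279]
[[298.63390883   0.         320.90671301]
 [  0.         298.63390883 199.81579811]
 [  0.           0.           1.        ]]
```

{"api": "arm_command", "payload": {"steps": [[1,-502,-405,0,-1],[1,-502,-405,0,-1],[1,-502,-405,0,-1],[1,-502,-405,0,-1],[1,-502,-405,0,-1],[1,-502,-405,0,-1],[1,-502,-405,0,-1],[1,-502,-405,0,-1],[1,-502,-405,0,-1],[1,-502,-405,0,-1],[1,-502,-405,0,-1],[1,-502,-405,0,-1],[1,-502,-405,0,-1],[1,-502,-405,0,-1],[1,-502,-405,0,-1]]}}

```text
clock: 2.88
eef_pos: [521.9, 19.2, 224.7]
eef_rot: [3.142, 0.0, 2.914]
wrist_force: [-0.0, -0.1, -0.3]
finger_gap: 94.2
finger_force: 0.0
```

Run:
```python
from h import *
s=monitor.read_state();print(s["clock"],s["eef_pos"],s["eef_rot"],s["qd"])
c=imaging.camera("wrist");save(c,"w1.png")
np.savez("w1.npz",**{k:c[k] for k in("mtx","D","view")})
for t in ["press","cassette","release_tab","fixed_tail"]:
    f=find_in(c,t);print(t,[(np.round(g["rect"]).tolist(),round(g["p"],2)) for g in f[:2]])
o=np.array([620,-4.5,0]);p=-.229;R=np.array([[np.cos(p),-np.sin(p),0],[np.sin(p),np.cos(p),0],[0,0,1]])
print(proj(c,[o+R@q for q in [(-100,0,60),(-128,-12.5,60),(80,-5,78)]]))
im=cv2.imread("pics/w1.png");cv2.imwrite("pics/w1c.png",cv2.resize(im,(800,500)))
```

```text
2.875 [521.93146548  19.23258095 224.69486508] [3.14152217e+00 3.49103016e-04 2.91442372e+00] [-0.00646895  0.00186328 -0.00278529  0.00120288  0.00100015 -0.0011623 ]
press [([320.0, 222.0, 91.0, 190.0], 0.86)]
cassette [([321.0, 311.0, 36.0, 14.0], 0.89)]
release_tab [([340.0, 182.0, 37.0, 105.0], 0.56)]
fixed_tail [([320.0, 219.0, 94.0, 194.0], 0.66), ([340.0, 179.0, 39.0, 108.0], 0.22)]
[[320.86102517 188.37153359]
 [309.50444154 163.52722083]
 [316.44330609 333.83524252]]
```

View pics/w1c.png

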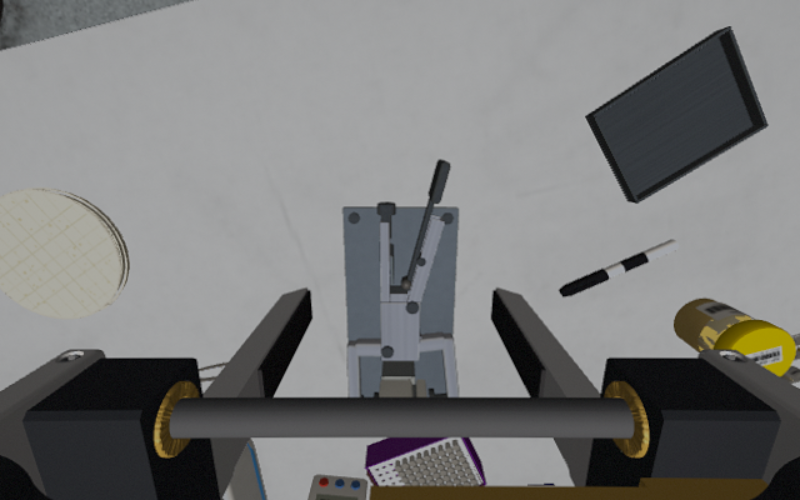

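Run:
```python
from h import *
c=np.load("w1.npz");im=cv2.imread("pics/w1.png")
o=np.array([620,-4.5,0]);p=-.229;R=np.array([[np.cos(p),-np.sin(p),0],[np.sin(p),np.cos(p),0],[0,0,1]])
x0,y0,x1,y1=260,120,380,320;k=4
a=cv2.resize(im[y0:y1,x0:x1],None,fx=k,fy=k,interpolation=cv2.INTER_CUBIC)
a=cv2.convertScaleAbs(a,alpha=1.5)[:600]
def dr(L,col):
    q=((proj(c,[o+R@np.array(v,float) for v in L])-[x0,y0]+.5)*k).astype(int)
    cv2.polylines(a,[q.reshape(-1,1,2)],False,col,1)
dr([(-128,-20.5,60),(-128,-4.5,60)],(0,0,255))
dr([(-120,-18,70),(-50,-18,70)],(0,255,0))
dr([(-39,-18,73),(-39,18,73),(21,18,73),(21,-18,73),(-39,-18,73)],(255,255,0))
dr([(-120,-60,5),(-120,60,5),(120,60,5),(120,-60,5),(-120,-60,5)],(255,0,255))
cv2.imwrite("pics/w1o.png",a)
```

```text
(no output)
```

View pics/w1o.png

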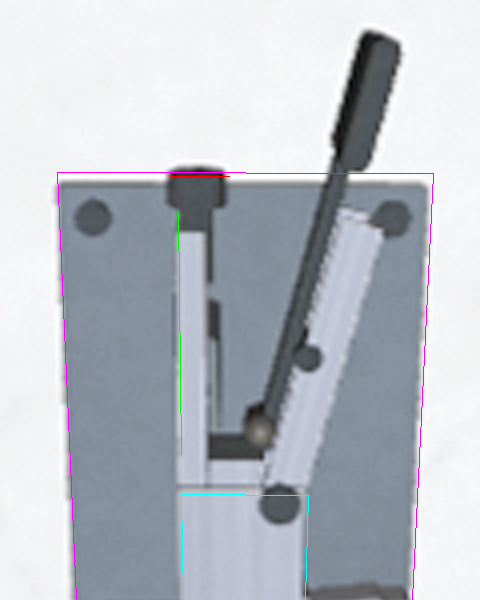

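{"api": "arm_command", "payload": {"steps": [[1,1.5,-1.4,60,0],[1,1.5,-1.4,120,0],[1,1.5,-1.4,165,0],[1,1.5,-1.4,165,0],[1,1.5,-1.4,165,0],[0.5,1.5,-1.4,165,0],[0.4,1.5,-1.4,165,0],[0.3,1.5,-1.4,165,0],[0.3,1.5,-1.4,165,0],[0.3,1.5,-1.4,165,0],[0.3,1.5,-1.4,165,0],[0.3,1.5,-1.4,165,0],[0.3,1.5,-1.4,165,0]], "force": 35}}

```text
clock: 4.75
eef_pos: [520.6, 18.4, 59.9]
eef_rot: [3.14, 0.0, 2.913]
wrist_force: [0.2, 10.1, 1.6]
finger_gap: 35.2
finger_force: 35.0
```

{"api": "arm_command", "payload": {"steps": [[0.3,0,0,0,0],[0.8,0,0,0,0],[1,0,0,0,0],[1,0,0,0,0],[1,0,0,0,0],[1,0,0,-60,0],[1,0,0,-120,0],[1,0,0,-165,0],[1,0,0,-165,0],[1,0,0,-165,0]]}}

```text
clock: 6.0
eef_pos: [520.1, 17.4, 223.6]
eef_rot: [-3.141, -0.001, 2.913]
wrist_force: [-0.3, 0.6, 0.2]
finger_gap: 93.9
finger_force: 0.0
```

Run:
```python
from h import *
c=imaging.camera("wrist");save(c,"w2.png");im=cv2.imread("pics/w2.png")
np.savez("w2.npz",**{k:c[k] for k in("mtx","D","view")})
o=np.array([617.5,-4.5,0]);p=-.229;R=np.array([[np.cos(p),-np.sin(p),0],[np.sin(p),np.cos(p),0],[0,0,1]])
x0,y0,x1,y1=260,100,380,250;k=4
a=cv2.resize(im[y0:y1,x0:x1],None,fx=k,fy=k,interpolation=cv2.INTER_CUBIC)
a=cv2.convertScaleAbs(a,alpha=1.5)
def dr(L,col):
    q=((proj(c,[o+R@np.array(v,float) for v in L])-[x0,y0]+.5)*k).astype(int)
    cv2.polylines(a,[q.reshape(-1,1,2)],False,col,1)
dr([(-128,-20.5,60),(-128,-4.5,60)],(0,0,255))
dr([(-118,-18,70),(-50,-18,70)],(0,255,0))
dr([(-118,18,70),(-80,18,70)],(0,255,0))
dr([(-39,-18,73),(-39,18,73),(21,18,73),(21,-18,73),(-39,-18,73)],(255,255,0))
dr([(-167,-1,90),(-167,7,90),(-133,7,90),(-133,-1,90),(-167,-1,90)],(255,0,255))
cv2.imwrite("pics/w2o.png",a)
```

```text
(no output)
```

View pics/w2o.png

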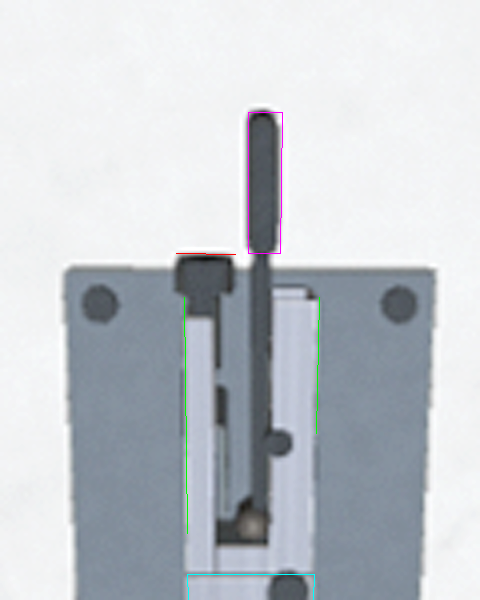

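{"api": "arm_command", "payload": {"steps": [[1,56,42,0,0],[1,56,42,0,0],[1,56,42,50,0],[1,56,42,100,0],[1,56,42,153,0],[1,56,42,153,0],[1,56,46,153,0],[1,56,50,153,0],[1,56,54,153,0],[1,56,58,153,0],[1,56,62,153,0],[1,56,66,153,0],[1,56,70,153,0],[1,56,74,153,0],[1,56,78,153,0],[1,56,80,153,0],[1,56,80,153,0]]}}

```text
clock: 8.18
eef_pos: [483.9, 108.2, 71.4]
eef_rot: [-3.142, -0.0, 2.913]
wrist_force: [-0.3, -0.6, -0.1]
finger_gap: 93.8
finger_force: 0.2
```

Run:
```python
from h import *
c=imaging.camera("wrist");save(c,"w3.png");im=cv2.imread("pics/w3.png")
cv2.imwrite("pics/w3c.png",cv2.resize(cv2.convertScaleAbs(im,alpha=1.4),(800,500)))
```

```text
(no output)
```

View pics/w3c.png

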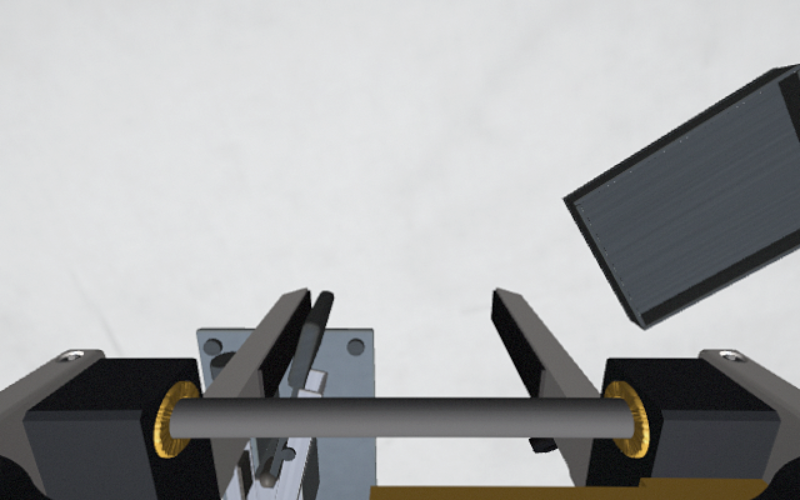

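{"api": "arm_command", "payload": {"steps": [[1,0,5,-60,0],[1,0,5,-120,0],[1,-60,-10,-153,10],[1,-120,-40,-153,20],[1,-180,-70,-153,30],[1,-235,-84,-153,40],[0.74,-235,-84,-153,50],[0.74,-235,-84,-153,60],[0.74,-235,-84,-153,70],[0.74,-235,-84,-153,80],[0.74,-235,-84,-153,90],[0.74,-235,-84,-153,90],[0.74,-235,-84,-153,90]]}}

```text
clock: 9.85
eef_pos: [693.8, -27.0, 224.3]
eef_rot: [-3.141, 0.0, 1.346]
wrist_force: [0.1, 0.2, -0.3]
finger_gap: 69.7
finger_force: 0.0
```

Run:
```python
from h import *
s=monitor.read_state();print(s["eef_pos"],s["eef_rot"],s["finger_gap"])
c=imaging.camera("wrist");save(c,"w4.png");im=cv2.imread("pics/w4.png")
r=trace(c,"cassette");print([(np.round(g["rect"]).tolist(),round(g["p"],2)) for g in r[:2]])
o=np.array([617.5,-4.5,0]);p=-.229;R=np.array([[np.cos(p),-np.sin(p),0],[np.sin(p),np.cos(p),0],[0,0,1]])
def dr(L,col):
    q=(proj(c,[o+R@np.array(v,float) for v in L])*1.25).astype(int)
    cv2.polylines(a,[q.reshape(-1,1,2)],False,col,1)
a=cv2.resize(cv2.convertScaleAbs(im,alpha=1.4),(800,500))
dr([(62,-22,78),(98,-22,78),(98,22,78),(62,22,78),(62,-22,78)],(255,0,255))
dr([(62,12,78),(98,12,78)],(255,0,255))
cv2.imwrite("pics/w4c.png",a)
t=imaging.camera("top");g=trace(t,"tray")[0];m=cv2.minAreaRect(cv2.findContours(g["region"].astype(np.uint8),0,1)[0][0]);print(g["p"],m)
B=np.array([onz(t,q,16) for q in cv2.boxPoints(m)]);print(B.round(1),B.mean(0))
print(onz(t,m[0],8))
```

```text
[693.82679696 -27.01922776 224.33250712] [-3.14138476e+00  1.93590027e-05  1.34634347e+00] 69.73123150795732
[([322.0, 185.0, 36.0, 41.0], 0.78), ([244.0, 378.0, 62.0, 44.0], 0.44)]
0.87 ((199.46420288085938, 243.4095001220703), (40.29109191894531, 54.28375244140625), 68.4286880493164)
[[505.9 377.   16. ]
 [553.7 250.6  16. ]
 [459.4 213.7  16. ]
 [412.2 339.4  16. ]] [482.79808746 295.15510628  16.        ]
[482.47297373 297.22994862   8.        ]
```

View pics/w4c.png

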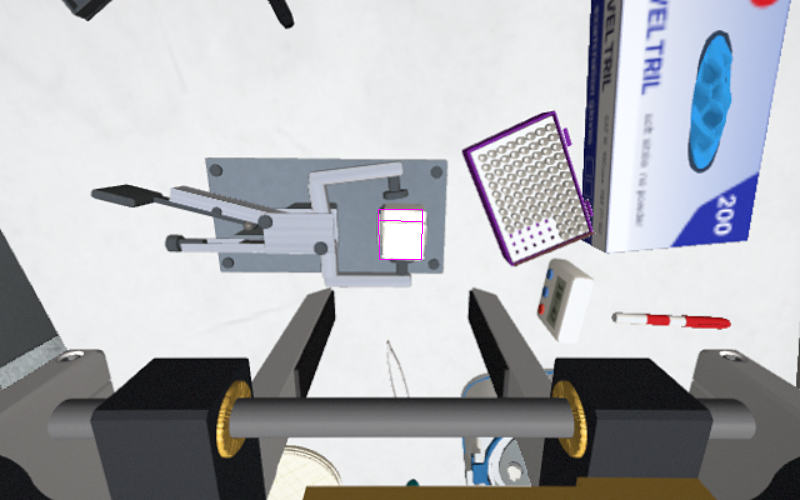

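{"api": "arm_command", "payload": {"steps": [[0.74,0,0,60,0],[0.74,0,0,120,0],[0.74,0,0,145,0],[0.74,0,0,156,0],[0.74,0,0,156,0],[0.5,0,0,156,0],[0.35,0,0,156,0],[0.3,0,0,156,0],[0.3,0,0,156,0],[0.3,0,0,156,0],[0.3,0,0,156,0],[0.3,0,0,156,0]], "force": 20}}

```text
clock: 11.55
eef_pos: [694.0, -27.0, 68.8]
eef_rot: [3.141, -0.0, 1.342]
wrist_force: [-1.5, -0.2, 4.5]
finger_gap: 35.8
finger_force: 20.0
```

{"api": "arm_command", "payload": {"steps": [[0.3,0,0,-15,0],[0.3,0,0,-45,0],[0.3,0,0,-90,0],[0.3,30,-30,-100,8],[0.3,65,-70,-100,16],[0.3,105,-110,-100,24],[0.3,145,-150,-100,32],[0.3,185,-195,-100,40],[0.3,225,-235,-100,48],[0.3,255,-265,-100,56],[0.3,266.5,-279,-90,56],[0.3,266.5,-279,-70,56],[0.3,266.5,-279,-40,56],[0.3,266.5,-279,-10,56],[0.3,266.5,-279,5,56],[0.3,266.5,-279,5,56]]}}

```text
clock: 13.55
eef_pos: [482.4, 295.3, 62.9]
eef_rot: [3.141, 0.001, 0.366]
wrist_force: [0.1, 0.2, -0.4]
finger_gap: 35.9
finger_force: 20.0
```

Run:
```python
from h import *
c=imaging.camera("wrist");save(c,"w5.png");im=cv2.imread("pics/w5.png")
cv2.imwrite("pics/w5c.png",cv2.resize(cv2.convertScaleAbs(im,alpha=1.4),(800,500)))
```

```text
(no output)
```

View pics/w5c.png

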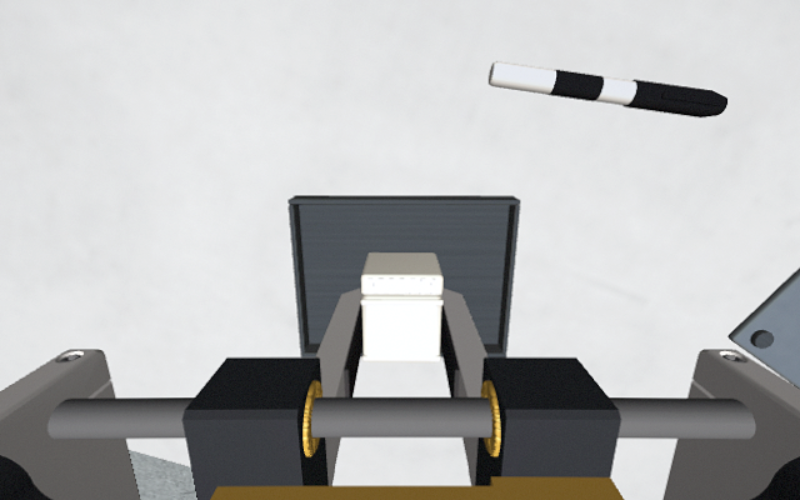

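Run:
```python
from h import *
c=imaging.camera("wrist");save(c,"w6.png");im=cv2.imread("pics/w6.png");s=monitor.read_state()
yaw=s["eef_rot"][2];X=np.array([np.cos(yaw),np.sin(yaw),0]);Y=np.array([np.sin(yaw),-np.cos(yaw),0])
zt=s["eef_pos"][2]+78-68.8
x0,y0,x1,y1=275,190,375,300;k=5
a=cv2.resize(cv2.convertScaleAbs(im[y0:y1,x0:x1],alpha=1.1),None,fx=k,fy=k,interpolation=cv2.INTER_CUBIC)
P=lambda u,v:np.array([*s["eef_pos"][:2],zt])+u*X+v*Y
for u,col in((-17,(255,0,255)),(17,(255,0,255)),(27,(0,0,255)),(31.5,(0,255,0))):
    q=((proj(c,[P(u,-18),P(u,18)])-[x0,y0]+.5)*k).astype(int);print(u,q.tolist());cv2.polylines(a,[q.reshape(-1,1,2)],False,col,1)
cv2.imwrite("pics/w6c.png",a)
```

```text
-17 [[63, 510], [376, 510]]
17 [[53, 236], [384, 236]]
27 [[50, 149], [387, 149]]
31.5 [[49, 109], [388, 110]]
```

View pics/w6c.png

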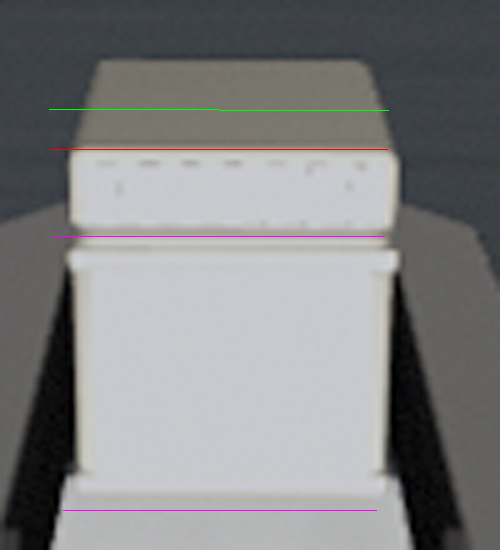

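{"api": "arm_command", "payload": {"steps": [[0.3,0,0,12,0],[0.3,0,0,22,0],[0.3,0,0,28,0],[0.3,0,0,31,0],[0.3,0,0,32.5,0],[0.3,0,0,32.5,0],[0.3,0,0,32.5,0]]}}

```text
clock: 14.52
eef_pos: [482.5, 295.8, 31.2]
eef_rot: [-3.142, -0.0, 0.365]
wrist_force: [-0.2, -0.6, -0.2]
finger_gap: 35.7
finger_force: 20.0
```

{"api": "arm_command", "payload": {"steps": [[0.3,0,0,0.5,0],[0.3,0,0,1,0],[0.3,0,0,1.5,0],[0.3,0,0,1.5,0]]}}

```text
clock: 15.02
eef_pos: [482.5, 295.8, 29.8]
eef_rot: [3.142, -0.0, 0.365]
wrist_force: [-3.0, -1.4, 5.4]
finger_gap: 35.6
finger_force: 20.0
```

Contact with the tray floor (5 N). Release and retreat.

{"api": "arm_command", "payload": {"steps": [[0.4,0,0,0,0],[0.45,0,0,0,0],[0.52,0,0,0,0],[0.55,0,0,0,0],[0.55,0,0,0,0],[0.55,0,0,-15,0],[0.55,0,0,-45,0],[0.55,0,0,-100,0],[0.55,0,0,-160,0],[0.55,0,0,-200,0],[0.55,0,0,-200,0],[0.55,0,0,-200,0]]}}

```text
clock: 16.52
eef_pos: [482.1, 295.6, 229.1]
eef_rot: [3.141, 0.001, 0.365]
wrist_force: [0.3, 0.6, -0.8]
finger_gap: 51.6
finger_force: 0.0
```

Run:
```python
from h import *
c=imaging.camera("wrist");save(c,"w7.png");im=cv2.imread("pics/w7.png")
s=imaging.camera("scene");save(s,"s7.png");b=cv2.imread("pics/s7.png")[140:400,180:440]
a=np.hstack([cv2.resize(im,(480,300)),cv2.resize(b,(300,300))])
cv2.imwrite("pics/w7c.png",cv2.convertScaleAbs(a,alpha=1.4))
```

```text
(no output)
```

View pics/w7c.png

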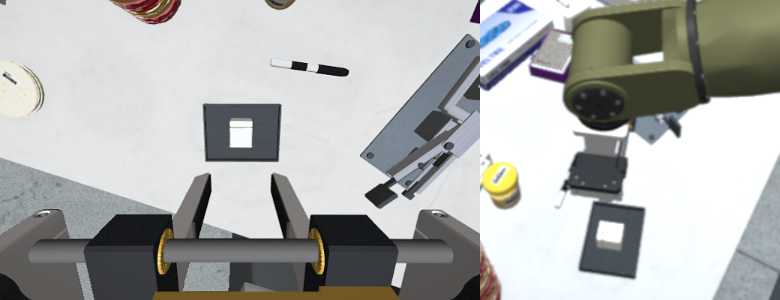

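The cassette stands upright in the middle of the tray (near (241,132) in the picture), the pliers are open and empty, and the gripper is clear.

```bash
python3 -c "from cell import job;print(job.sign_off())"
```

```text
the job is handed in; nothing more can be done
None
```

The job is handed in: the pliers snapped locked and pressed the cap home as far as the pictures show, the release lever sprang them open, and the closed cassette now stands upright in the tray, at about 16.5 s on the robot's clock.

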